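Open the stopcock box and shut the marked valve

ROBOT

A 7-joint arm with a two-finger parallel gripper is mounted at the origin on the work surface; the furniture and walls round the work are solid. World frame = base frame: x ahead of the robot, y to its left, z up, the work surface at z = 0. Lengths are in mm, angles in rad, forces in N, time in s.
With the tool pointing down it reaches from about 400 to 875 mm from the base axis. Payload 4.4 kg.
Tool frame: the origin (TCP) lies midway between the tips of the shut fingers; the grasp point (between the pads) lies ctrl.grip_depth behind it (ctrl.grip_depth is the distance from the TCP to the grasp point, in mm); z points along the fingers, y is the line along which they close (so a half turn about z gives the same grasp; the last joint's range is limited). The gripper opens to 85 mm and grips with 20 to 120 N. Pads are 22 mm wide; open, the fingers measure 114 mm over their backs; the gripper's body (76 mm by 85 mm) begins 54 mm behind the grasp point. The pads swing forward as they close: fully open they stand 13 mm farther back than shut.
Start: joints at [1.121, 0.628, 0.038, 1.517, -0.027, 0.996, -0.02], TCP at [243.418, -602.715, 231.313] pointing down, gripper open.
Joint ranges: [-3.06, 3.06], [-0.37, 2.12], [-1.25, 1.32], [0.18, 2.47], [-1.1, 4.24], [0.23, 1.98], [-2.94, 2.94]. Speed limits (rad/s): [2.57, 2.57, 3.14, 3.14, 3.14, 3.14, 3.14].

INTERFACE

Orientations are given as [roll, pitch, yaw] about the fixed x, y, z axes, in that order (R = Rz(yaw) Ry(pitch) Rx(roll)).
In Python, from cell import ctrl gives the robot as it stands.
- The arm moves only by the tool carry_out, never from a script. Its argument "deltas" is one flat list of numbers, 7 for each row, row after row: the turn, a rotation vector about the tool's x, y, z in degrees, then the shift along the tool's x, y, z in m, then the closure, from -1 (fully open) to 1 (shut). In form: [wx, wy, wz, dx, dy, dz, claw, wx, wy, wz, dx, dy, dz, claw, ...]. A call has 1 to 12 rows; each row shifts and turns the commanded pose from where the row before left it, along the tool's axes as they then stand; what a row does not reach is not made up. A row lasts 1/8 s, in which the tool goes at most 62.5 mm and 10.7 degrees, less where a joint would pass 70% of its speed; a pose out of reach is approached as far as the arm can. A call with a gripper value outside its range is refused whole. The fingers move at their own pace and stop on an object; the grip force is fixed at half the most. Time passes only in rows, so rows that do not move let the fingers close. It gives the time, the measured TCP pose, the force, the opening and the grip force at its end, in the units of the state.
- ctrl.read_state(): the state, without advancing time (a new reading comes with each control period).
- ctrl.get_image(name): name is "scene" or "top"; returns the picture (384x512x3 uint8, red, green, blue); there is no depth.
- ctrl.calibration(name): a dict with "mtx" (3x3 intrinsics, pixels), "R" (3x3) and "t" (3): a world point X has camera coordinates R X + t. Camera axes: x right, y down, z forward; pixel columns grow to the right and rows downward; lengths in mm; the calibration is good to about 2 mm. A picture is of the moment at which its call begins. calibration takes no time and is no camera call.
- ctrl.finish_job(): hands the job in; it is judged then, once.
The state is a dict: "clock": time; "qpos": joint angles; "qd": joint speeds; "tau": joint torques, N m; "eef_pos": TCP position; "tool_rot": TCP orientation; "force": force on the tool from outside, world axes, zero at the start; "torque": the same for the moment, N m; "width": finger opening in mm; "gripper_force": force on a finger pad.
Only numpy, scipy, OpenCV 4.12 (cv2) and the standard library are available. Lean on these libraries where they do the work, as an engineer would, in place of code of your own. Each camera call takes 0.05 s, during which the arm holds its last target. There are 200 camera calls.

TASK

Without grasping or lifting anything, use the fingertips to push the cover of the stopcock box along its rails, fully home against the stop at the box's left-hand end, so that the two valve handles in the well are uncovered. Then push the marked handle, the one with the round plate on its grip, clockwise until it is fully shut against its stop. Leave the cover parked flat on its rails, and leave the plain handle and all the other things as they are.

Things in the scene. Friction and masses are not known exactly. Their poses are not given: they have to be found in the camera images.
- valve_box: Fixed grey stopcock box, open on top, 160 (own x) x 420 mm (own y). Origin: centre of its underside, on the table; z up, y along it to the robot's left, x away from the robot. Inner long walls at x = +-64 mm. Low end walls (46 mm). Valve well y -0.20 to 0, under the cover at first; open parking bay y 0.02 to 0.20. Yaw within 0.25 of the world's.
- park_stop (a point): Middle of the left-hand (+y) end of the cover's rails, 200 mm from the box's origin, at rail height (95 mm), which is the top of the long walls. Lips outside the rails reach 105 mm, corner stops over the long walls 109 mm. The cover's left edge meets the stops here, its origin then at y = +115 mm in the box's frame.
- cover: Loose metal plate, 147 (own x) x 170 mm (own y), 8 mm thick, about 0.35 kg, lying on the rails, guided by the lips with 1.5 mm play each side; it slides along the box's y with about 2 to 4 N. Origin: centre of its underside, 95 mm above the table; axes as the box's. Starts with its origin at about y = -100 mm in the box's frame.
- cover_bar (a point): Centre of the top of the black upright bar across the middle of the cover, 121 mm above the table. The bar is 80 mm along x, 14 mm along y and stands 18 mm above the plate's upper face.
- lever_marked (a joint): Marked handle's angle, rad: 0 = open, pointing to the box's -x (to the robot); grows clockwise seen from above (from -x towards the box's +y); 1.571 = shut, against its stop, pointing to the box's +y (left). Starts at 0 to 0.25. Takes about 0.3 N m (7 N at the grip) and stays where it is left.
- marked_grip (a point): Middle of the marked handle's grip, 45 mm from the spindle axis, 74 mm above the table. Flat lever, grey grip 15 mm wide, 70 to 78 mm above the table, ending 62 mm from the axis. Mark: a round metal plate 26 mm across with a dark centre, on top of the grip, centred here, up to 81 mm above the table. The other handle has none.
- marked_spindle (a point): Point on the marked handle's upright turning axis, 74 mm above the table; at x = +20 mm and either y = -155 or y = -60 mm in the box's frame (the plain handle's axis is at the other).
- lever_plain (a joint): Angle of the other, plain handle, rad, counted in the same way; starts at 0 to 0.25, to be left as it is.
- plain_grip (a point): Middle of the plain handle's grip (same lever without the round plate), 45 mm from its spindle axis, 74 mm above the table.
- screw_jar: Bystander: clear jar with a lid, 66 mm across, 100 mm tall, near the back left corner of the table. Origin: centre of its underside.
- tape_roll: Bystander: roll of masking tape, 91 mm across, 24 mm tall, lying near the robot on its right. Origin: centre of its underside.
- scraper: Bystander: old wooden-handled scraper, 40 x 165 x 18 mm, lying along the right-hand edge of the table. Origin: centre of its underside.
- shut_padlock: Bystander: padlock, 75 x 40 x 18 mm, lying near the robot on its left. Origin: centre of its underside.
- measure: Bystander: tape measure, 54 x 78 x 29 mm, near the right-hand edge of the table, towards the back. Origin: centre of its underside.
- grease_tin: Bystander: flat round tin, 70 mm across, 46 mm tall, standing in the box's open parking bay; its top is 43 mm below the underside of the cover that passes over it. Origin: centre of its underside.

How it is judged (in metres and radians):
On the way, in this order (a step that is already met when the one before it is completed fails the run):
1. the cover is slid home to the left-hand end, lying flat on its rails (y of cover in the frame of valve_box above 0.1 m and z of cover in the frame of valve_box between 0.089 and 0.101 m and angle between cover's own z axis and vertical below 0.06 rad), for 0.2 s.
2. the marked handle is shut (value of joint lever_marked above 1.43 rad), for 0.2 s.
At the end, for the whole second after the job is handed in: the cover lies flat on its rails within 15 mm of the left-hand stop, at rest; the marked handle is within 8 degrees of its shut stop; the plain handle is where it was (all of step 1 and value of joint lever_marked above 1.43 rad and linear speed of cover below 0.02 m/s and value of joint lever_plain below 0.4 rad); the robot touches nothing.
It fails at once if the cover is lifted off its rails or tipped (more than 10 mm or 0.15 rad) (z of cover in the frame of valve_box above 0.105 m or angle between cover's own z axis and vertical above 0.15 rad).
It fails at once if the plain handle is turned (its grip moved more than 10 mm) (distance of plain_grip from where it was at the start of the episode above 0.01 m).
It fails at once if one of the other things (jar, tape roll, scraper, padlock, tape measure, grease tin) is moved more than 15 mm (distance of any of screw_jar, tape_roll, scraper, shut_padlock, measure, grease_tin from where it was at the start of the episode above 0.015 m).
It also fails if it takes over 45 s, if anything falls off the work surface, if the arm or the gripper's body presses on something with over 40 N, if the wrist force passes 120 N, or if a joint passes its speed limit or range.

## Working session

There is one attempt and no reset: what is moved stays moved. The work goes in short steps, Python scripts to look and compute and a tool call to move; the robot and the scene stay as the last step left them, time stands still between calls to the robot, and variables do not carry over. Pictures are saved under pics/ and viewed, at most 10 in all, crops included, and the job is handed in when it is done.

Besides the shell and the picture viewer there is one more tool, called after ">>>" as name(argument=value, ...), one argument or row to a line, values as JSON. carry_out: Moves the arm, as the interface text tells. Its arguments: {"type":"object","properties":{"deltas":{"type":"array"}},"required":["deltas"]}

```bash
mkdir -p pics; python3 - <<'E'
from cell import ctrl
import cv2,numpy as np
for n in("scene","top"):
    cv2.imwrite(f"pics/{n}0.png",ctrl.get_image(n)[:,:,::-1])
    c=ctrl.calibration(n);print(n,np.round(c["mtx"],1).tolist(),np.round(c["R"],3).tolist(),np.round(c["t"],1))
s=ctrl.read_state();print(s["clock"],s["eef_pos"],s["tool_rot"],s["width"],ctrl.grip_depth)
E
```

```text
scene [[413.9, 0.0, 253.6], [0.0, 413.9, 183.5], [0.0, 0.0, 1.0]] [[-0.559, -0.829, -0.002], [-0.575, 0.389, -0.72], [0.598, -0.402, -0.694]] [268.8 301.1 912.5]
top [[486.1, 0.0, 257.9], [0.0, 486.1, 192.0], [0.0, 0.0, 1.0]] [[0.017, -1.0, -0.003], [-0.984, -0.016, -0.178], [0.177, 0.006, -0.984]] [  25.6  438.5 1491.7]
0.1 [ 243.21395949 -602.17421342  230.49656833] [-3.13989434e+00  2.95759809e-05  3.83817263e-01] 85.1643178033447 18.700000000000003
```

View pics/scene0.png

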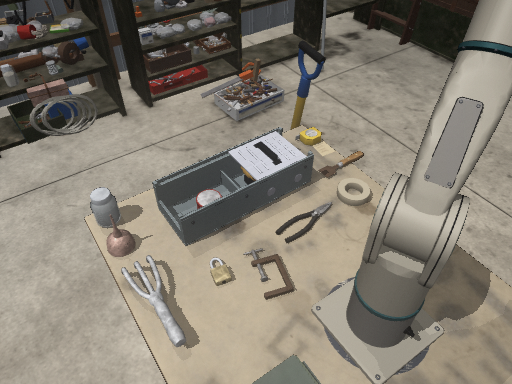

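View pics/top0.png

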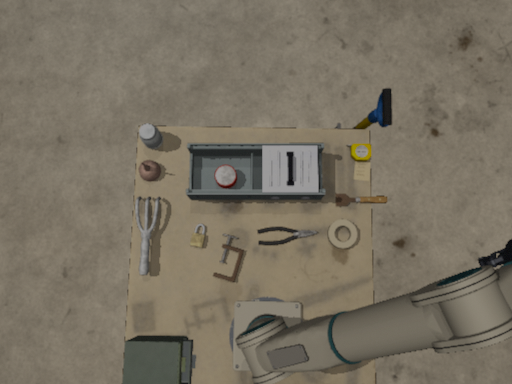

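The top view shows the box with the cover at its right end, the bar near (291,168) and the tin at (226,176). The scene view has the bar near (268,153). I'll enlarge both for pixel measurements.

```bash
python3 - <<'E'
import cv2,numpy as np
a=cv2.imread("pics/top0.png")[130:215,180:330];b=cv2.imread("pics/scene0.png")[120:245,150:320]
a=cv2.resize(a,None,fx=5,fy=5,interpolation=cv2.INTER_CUBIC)
cv2.imwrite("pics/ctop.png",a)
b=cv2.resize(b,None,fx=4,fy=4,interpolation=cv2.INTER_CUBIC)
cv2.imwrite("pics/cscene.png",b)
E
```

```text
(no output)
```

View pics/ctop.png

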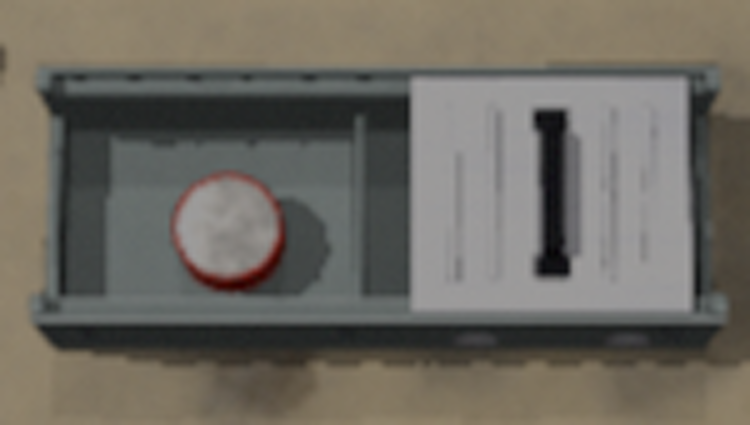

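View pics/cscene.png

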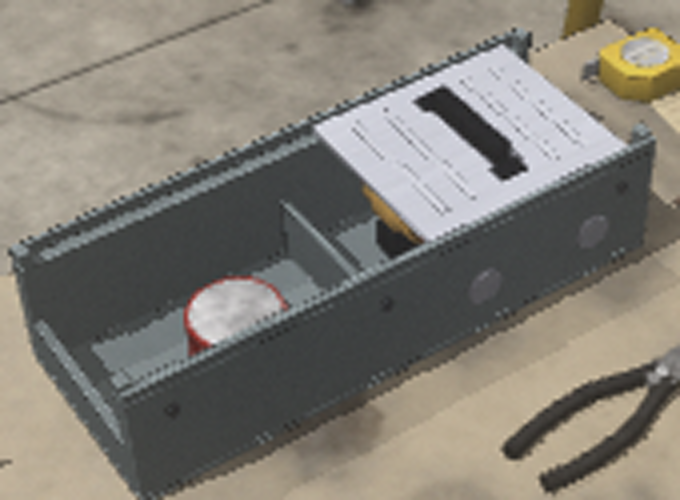

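Crop pixels: bar centre (551,192) in top and (470,131) in scene. Cover corners in top are (411,76), (688,76), (690,312), (411,310); in scene (314,125), (508,43), (632,148), (427,240).

```bash
cat > h.py <<'E'
import numpy as np,cv2
from cell import ctrl
C={n:ctrl.calibration(n) for n in("scene","top")}
def tri(pt,ps):
    P=[np.asarray(C[n]["mtx"])@np.c_[C[n]["R"],C[n]["t"]] for n in("top","scene")]
    X=cv2.triangulatePoints(P[0],P[1],np.float64(pt).reshape(2,1),np.float64(ps).reshape(2,1)).ravel();return X[:3]/X[3]
def plane(n,p,z):
    c=C[n];R=np.asarray(c["R"]);o=-R.T@c["t"];d=R.T@np.linalg.inv(c["mtx"])@np.r_[p,1];return o+d*(z-o[2])/d[2]
def ft(p,f=5,o=(180,130)):return np.array(p)/f-.5+.5/f+o
def fs(p,f=4,o=(150,120)):return np.array(p)/f-.5+.5/f+o
E
python3 - <<'E'
from h import *
np.set_printoptions(precision=1,suppress=True)
T=[(551,192),(411,76),(688,76),(690,312),(411,310)];S=[(470,131),(314,125),(508,43),(632,148),(427,240)]
for t,s,z in zip(T,S,[121]+[103]*4): print(tri(ft(t),fs(s)),plane("top",ft(t),z),plane("scene",fs(s),z))
E
```

```text
[502.5 -62.4 104.8] [498.  -62.2 121. ] [487.8 -49.9 121. ]
[574.7  23.3 100.8] [573.9  23.1 103. ] [572.7  24.9 103. ]
[ 576.9 -147.7  100.5] [ 576.6 -146.9  103. ] [ 573.6 -146.2  103. ]
[ 429.8 -148.    99.9] [ 429.4 -147.4  103. ] [ 426.8 -145.6  103. ]
[429.6  22.3 100.9] [427.9  20.8 103. ] [429.8  25.4 103. ]
```

```bash
python3 - <<'E'
from h import *
np.set_printoptions(precision=1,suppress=True)
for t in[(38,70),(718,66),(725,322),(32,325)]: print(plane("top",ft(t),107))
E
```

```text
[572.9 251.7 107. ]
[ 582.1 -164.8  107. ]
[ 422.9 -167.9  107. ]
[414.2 248.5 107. ]
```

>>> carry_out(
  deltas=[0,0,7.33,0,0,0,1,0,0,7.33,0,0,0,1,0,0,7.33,0,0,0,1,0,0,0,0.026,-0.05,0,1,0,0,0,0.026,-0.05,0,1,0,0,0,0.026,-0.05,0,1,0,0,0,0.026,-0.05,0,1,0,0,0,0.026,-0.05,0,1],
)

```text
clock: 1.1
eef_pos: [374.0, -350.9, 231.1]
tool_rot: [-3.141, 0.0, -0.0]
force: [1.5, -0.4, -0.4]
width: -0.2
gripper_force: 0.0
```

>>> carry_out(
  deltas=[0,0,-1.26,0.0254,-0.0494,0,1,0,0,0,0.0254,-0.0494,0,1,0,0,0,0.0254,-0.0494,0,1,0,0,0,0.0254,-0.0494,0,1,0,0,0,0.0254,-0.0494,0,1,0,0,0,0,0,0.04,1,0,0,0,0,0,0.03,1,0,0,0,0,0,0,1],
)

```text
clock: 2.1
eef_pos: [494.2, -103.1, 159.4]
tool_rot: [-3.141, 0.005, 0.022]
force: [-0.7, -0.0, -0.7]
width: 0.1
gripper_force: 0.0
```

```bash
python3 - <<'E'
from h import *
a=ctrl.get_image("top")[:,:,::-1][130:230,230:330];b=ctrl.get_image("scene")[:,:,::-1][80:200,210:340]
a=cv2.resize(a,(400,400),interpolation=cv2.INTER_CUBIC)
b=cv2.resize(b,(400,369),interpolation=cv2.INTER_CUBIC)
o=np.zeros((400,800,3),np.uint8);o[:,:400]=a;o[:369,400:]=b
cv2.imwrite("pics/pre.png",o)
E
```

```text
(no output)
```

View pics/pre.png

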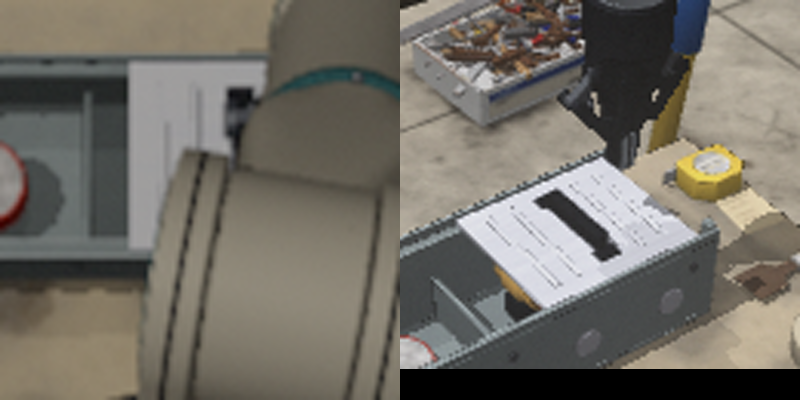

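The scene half shows the shut fingertips just right of the bar and above the plate. Descending to 6–7 mm above the plate.

>>> carry_out(
  deltas=[0,0,0,0.006,0,0.03,1,0,0,0,0,0,0.02,1,0,0,0,0,0,0,1],
)

```text
clock: 2.58
eef_pos: [502.0, -103.6, 111.6]
tool_rot: [-3.141, 0.0, 0.021]
force: [0.8, -0.2, -1.0]
width: 0.1
gripper_force: 0.0
```

>>> carry_out(
  deltas=[0,0,0,0,-0.012,0.001,1,0,0,0,0,-0.012,0.001,1,0,0,0,0,-0.018,0,1,0,0,0,0,-0.018,0,1,0,0,0,0,-0.02,0,1,0,0,0,0,-0.02,0,1,0,0,0,0,-0.02,0,1],
)

```text
clock: 3.45
eef_pos: [500.4, 16.6, 110.6]
tool_rot: [3.14, -0.003, 0.022]
force: [-1.1, -3.4, 4.1]
width: -0.2
gripper_force: 2.6
```

>>> carry_out(
  deltas=[0,0,0,0,-0.02,0,1,0,0,0,0,-0.02,0,1,0,0,0,0,-0.02,0,1,0,0,0,0,-0.02,0,1,0,0,0,0,-0.02,0,1,0,0,0,0,-0.005,0,1,0,0,0,0,-0.003,0,1],
)

```text
clock: 4.32
eef_pos: [497.9, 123.1, 110.4]
tool_rot: [3.14, -0.002, 0.021]
force: [0.5, -7.5, 7.2]
width: 0.0
gripper_force: 4.6
```

>>> carry_out(
  deltas=[0,0,0,0,-0.003,0,1,0,0,0,0,-0.003,0,1,0,0,0,0,0,0,1],
)

```text
clock: 4.7
eef_pos: [497.8, 128.9, 110.4]
tool_rot: [3.14, -0.002, 0.021]
force: [0.5, -5.7, 6.7]
width: 0.0
gripper_force: 3.8
```

```bash
python3 - <<'E'
from h import *
a=ctrl.get_image("top")[:,:,::-1][130:220,180:330]
b=ctrl.get_image("scene")[:,:,::-1][110:250,140:330]
cv2.imwrite("pics/t1.png",np.vstack([cv2.resize(a,(600,360),interpolation=cv2.INTER_CUBIC)[:240*1,:],cv2.resize(b,(489,360),interpolation=cv2.INTER_CUBIC)[:, :489].copy() if 0 else np.pad(cv2.resize(b,(489,360),interpolation=cv2.INTER_CUBIC),((0,0),(0,111),(0,0)))]))
E
```

```text
(no output)
```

View pics/t1.png

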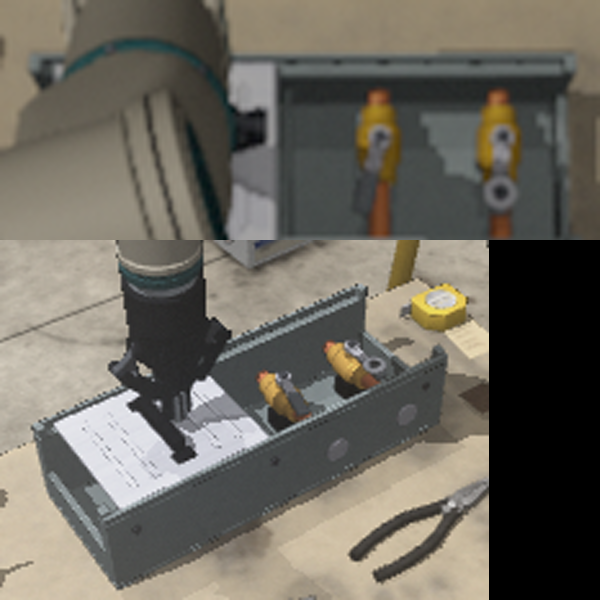

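The marked handle is the right-hand one, with its round plate at about crop (501,192) in the top half. The plain one points towards the robot at crop (368,190). The cover still seems several mm short, so I keep pushing until the force rises.

>>> carry_out(
  deltas=[0,0,0,0,-0.003,0,1,0,0,0,0,-0.003,0,1,0,0,0,0,0,0,1],
)

```text
clock: 5.18
eef_pos: [497.7, 134.9, 110.5]
tool_rot: [3.14, -0.002, 0.021]
force: [1.1, -5.1, 5.9]
width: 0.1
gripper_force: 3.8
```

>>> carry_out(
  deltas=[0,0,0,0,-0.003,0,1,0,0,0,0,0,0,1],
)

```text
clock: 5.42
eef_pos: [497.7, 137.8, 110.5]
tool_rot: [3.14, -0.002, 0.021]
force: [-0.1, -5.5, 6.3]
width: -0.0
gripper_force: 3.9
```

>>> carry_out(
  deltas=[0,0,0,0,-0.003,0,1,0,0,0,0,0,0,1],
)

```text
clock: 5.68
eef_pos: [497.4, 139.3, 110.5]
tool_rot: [3.138, -0.002, 0.02]
force: [1.0, -8.1, 8.5]
width: 0.2
gripper_force: 5.5
```

>>> carry_out(
  deltas=[0,0,0,0,-0.003,0,1,0,0,0,0,0,0,1],
)

```text
clock: 5.92
eef_pos: [497.3, 139.7, 110.5]
tool_rot: [3.136, -0.001, 0.018]
force: [1.0, -14.3, 9.0]
width: -0.1
gripper_force: 8.3
```

The cover is home: the tool has stopped and the force is rising. Back off, lift, and measure the handles.

>>> carry_out(
  deltas=[0,0,0,0,0.012,0,1,0,0,0,0,0.006,0,1,0,0,0,0,0,-0.03,1,0,0,0,0,0,-0.04,1,0,0,0,0,0,0,1],
)

```text
clock: 6.55
eef_pos: [498.7, 128.8, 181.8]
tool_rot: [-3.139, -0.005, 0.023]
force: [0.5, 0.8, 0.0]
width: -0.2
gripper_force: 0.0
```

```bash
python3 - <<'E'
from h import *
a=ctrl.get_image("top")[:,:,::-1][135:211,225:327]
b=ctrl.get_image("scene")[:,:,::-1][120:220,210:330]
cv2.imwrite("pics/t2.png",cv2.resize(a,(612,456),interpolation=cv2.INTER_CUBIC))
cv2.imwrite("pics/s2.png",cv2.resize(b,(720,600),interpolation=cv2.INTER_CUBIC))
E
```

```text
(no output)
```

View pics/t2.png

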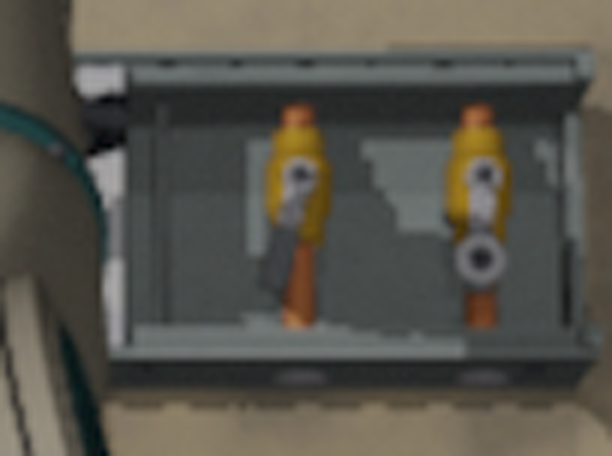

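View pics/s2.png

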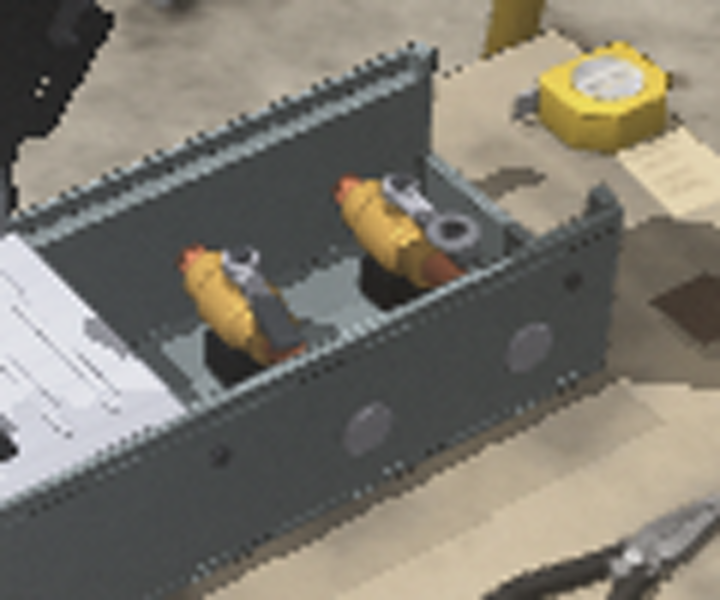

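Marked handle: plate centre at top-crop (481,258) and scene-crop (452,232), spindle at (484,175) and (404,187). The plain spindle is at (299,174) and (242,258), its grip at (276,258) in top.

```bash
python3 - <<'E'
from h import *
np.set_printoptions(precision=1,suppress=True)
g=lambda p:ft(p,6,(225,135)); k=lambda p:fs(p,6,(210,120))
for n,t,s,z in[("plate",(481,258),(452,232),81),("spM",(484,175),(404,187),80),("spP",(299,174),(242,258),80)]:
    print(n,tri(g(t),k(s)),plane("top",g(t),z),plane("scene",k(s),z))
print("plain grip",plane("top",g((276,258)),78)); print("cover right edge",plane("top",g((127,200)),103))
E
```

```text
plate [ 479.8 -110.3   76.2] [ 477.9 -110.7   81. ] [ 476.7 -105.5   81. ]
spM [ 523.8 -112.7   73.2] [ 521.9 -112.4   80. ] [ 517.7 -107.3   80. ]
spP [522.5 -16.6  74.8] [520.8 -16.9  80. ] [518.1 -12.8  80. ]
plain grip [476.8  -5.6  78. ]
cover right edge [500.3  70.8 103. ]
```

>>> carry_out(
  deltas=[0,0,0,-0.0046,0.0457,0,1,0,0,0,-0.0046,0.0457,0,1,0,0,0,-0.0046,0.0457,0,1,0,0,0,-0.0046,0.0457,0,1,0,0,0,-0.0046,0.0457,0,1,0,0,0,-0.0046,0.0457,0,1,0,0,0,0,0,0.03,1,0,0,0,0,0,0,1,0,0,0,0,0,0,1],
)

```text
clock: 7.78
eef_pos: [475.3, -146.3, 149.1]
tool_rot: [-3.141, 0.001, 0.023]
force: [-0.2, 0.2, 0.3]
width: -0.3
gripper_force: 0.0
```

```bash
python3 -c "
from h import *
print(np.round(ctrl.read_state()['qpos'],2))"
```

```text
[ 0.15  0.54  0.13  2.02 -0.12  0.59 -1.18]
```

>>> carry_out(
  deltas=[0,0,-10,0,0,0,1,0,0,-10,0,0,0,1,0,0,-10,0,0,0,1,0,0,-10,0,0,0,1,0,0,-10,0,0,0,1,0,0,-10,0,0,0,1,0,0,-10,0,0,0,1,0,0,-10,0,0,0,1,0,0,-8,0,0,0,1,0,0,0,0,0,0.025,1,0,0,0,0,0,0.025,1,0,0,0,0,0,0,1],
)

```text
clock: 9.28
eef_pos: [474.8, -146.4, 98.8]
tool_rot: [-3.139, -0.0, 1.56]
force: [0.8, -0.3, 0.6]
width: -0.1
gripper_force: 0.0
```

>>> carry_out(
  deltas=[0,0,0,0,0.002,0.016,1,0,0,0,0,0,0.015,1,0,0,0,0,0,0,1,0,0,0,0.004,0,0,1,0,0,0,0.004,0,0,1,0,0,0,0,0,0,1],
)

```text
clock: 10.02
eef_pos: [477.8, -138.7, 68.7]
tool_rot: [3.141, -0.0, 1.559]
force: [0.4, -0.2, -0.3]
width: 0.2
gripper_force: 0.0
```

>>> carry_out(
  deltas=[0,0,0,0.003,0,0,1,0,0,0,0.003,0,0,1,0,0,0,0,0,0,1],
)

```text
clock: 10.4
eef_pos: [477.6, -133.0, 68.4]
tool_rot: [3.142, -0.0, 1.558]
force: [0.6, -0.1, -0.4]
width: 0.2
gripper_force: 0.0
```

>>> carry_out(
  deltas=[0,0,0,0.003,0,0,1,0,0,7,0.0055,-0.0025,0,1,0,0,7,0.0055,-0.0025,0,1,0,0,7,0.0055,-0.0025,0,1,0,0,0,0,0,0,1],
)

```text
clock: 11.02
eef_pos: [472.7, -114.6, 68.4]
tool_rot: [3.14, 0.002, 1.189]
force: [0.4, -5.5, -2.1]
width: 0.1
gripper_force: 2.1
```

>>> carry_out(
  deltas=[0,0,7,0.0055,-0.0025,0,1,0,0,7,0.0055,-0.0025,0,1,0,0,7,0.0055,-0.0025,0,1,0,0,7,0.0055,-0.0025,0,1,0,0,7,0.0055,-0.0025,0,1,0,0,0,0,0,0,1],
)

```text
clock: 11.78
eef_pos: [477.3, -85.1, 68.2]
tool_rot: [3.141, 0.002, 0.578]
force: [-1.7, -5.0, 1.5]
width: 0.1
gripper_force: 1.9
```

>>> carry_out(
  deltas=[0,0,7,0.006,-0.0015,0,1,0,0,7,0.006,-0.0015,0,1,0,0,7,0.006,-0.0015,0,1,0,0,7,0.006,-0.0015,0,1,0,0,0,0,0,0,1],
)

```text
clock: 12.4
eef_pos: [493.9, -67.4, 67.7]
tool_rot: [-3.139, 0.008, 0.092]
force: [-5.8, 2.4, 3.4]
width: 0.2
gripper_force: 3.0
```

>>> carry_out(
  deltas=[0,0,4,0.003,0,0,1,0,0,0,0.003,0,0,1,0,0,0,0,0,0,1],
)

```text
clock: 12.78
eef_pos: [498.5, -65.4, 67.4]
tool_rot: [-3.137, 0.011, 0.024]
force: [-7.8, 5.0, 3.8]
width: -0.2
gripper_force: 3.9
```

>>> carry_out(
  deltas=[0,0,0,0.002,0,0,1,0,0,0,0.001,0,0,1,0,0,0,0,0,0,1],
)

```text
clock: 13.15
eef_pos: [499.3, -65.3, 67.2]
tool_rot: [-3.136, 0.015, 0.024]
force: [-12.2, 4.2, 6.7]
width: 0.2
gripper_force: 5.6
```

The force is climbing with almost no motion, so the handle is at its stop. One more small push, then I retreat.

>>> carry_out(
  deltas=[0,0,0,0.002,0,0,1,0,0,0,0,0,0,1],
)

```text
clock: 13.4
eef_pos: [499.5, -65.3, 67.1]
tool_rot: [-3.135, 0.018, 0.024]
force: [-14.0, 4.5, 9.5]
width: 0.2
gripper_force: 7.2
```

>>> carry_out(
  deltas=[0,0,0,-0.008,0,0,1,0,0,0,-0.006,0,0,1,0,0,0,-0.004,0,0,1,0,0,0,0,0,-0.02,1,0,0,0,0,0,-0.05,1,0,0,0,0,0,-0.05,1,0,0,0,0,0.05,-0.01,1,0,0,0,-0.01,0.05,0,1,0,0,0,-0.01,0.05,0,1,0,0,0,-0.01,0.05,0,1,0,0,0,-0.01,0.05,0,1,0,0,0,0,0,0,1],
)

```text
clock: 14.9
eef_pos: [454.5, -325.6, 198.7]
tool_rot: [3.137, -0.0, 0.014]
force: [-0.2, 0.5, 0.3]
width: 0.3
gripper_force: 0.0
```

```bash
python3 - <<'E'
from h import *
a=ctrl.get_image("top")[:,:,::-1][130:220,180:330]
b=ctrl.get_image("scene")[:,:,::-1][110:230,150:330]
cv2.imwrite("pics/fin.png",np.vstack([cv2.resize(a,(480,288),interpolation=cv2.INTER_CUBIC),cv2.resize(b,(480,312),interpolation=cv2.INTER_CUBIC)]))
E
```

```text
(no output)
```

View pics/fin.png

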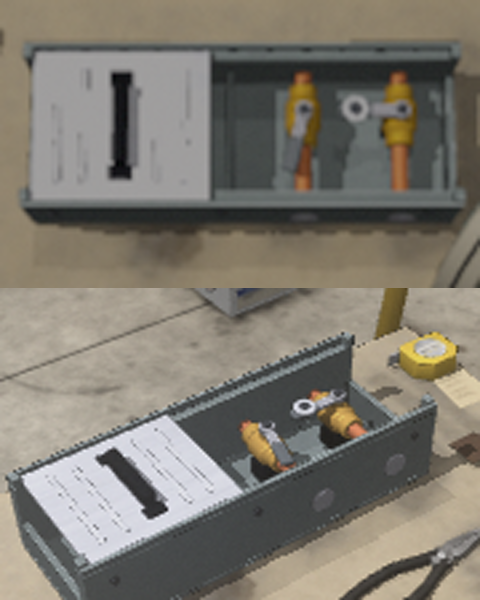

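The cover is flat and home at the left. The marked handle points left, parallel to the box edges (plate at (355,108), spindle at (399,108)), and the plain handle looks unmoved.

```bash
python3 -c "
from cell import ctrl
print(ctrl.finish_job())"
```

```text
the job is handed in; nothing more can be done
None
```

The job is handed in at about 15 s on the robot's clock: the cover is home and flat at the left-hand stop, the marked handle is shut against its stop, and the plain handle looks unmoved; no verdict came back.

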